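# Hold a bearing down with the lever press

## Robot

A 7-joint arm with a two-finger parallel gripper is mounted at the origin on the work surface. World frame = base frame: x ahead of the robot, y to its left, z up, the work surface at z = 0. Lengths are in m, angles in degrees, forces in N, time in s.
With the tool pointing down it reaches from about 0.425 to 0.875 m from the base axis. Payload 4.7 kg.
Tool frame: the origin (TCP) lies midway between the tips of the shut fingers; the grasp point (between the pads) lies 19 mm behind it; z points along the fingers, y is the line along which they close (so a half turn about z gives the same grasp; the last joint's range is limited). The gripper opens to 87 mm and grips with 3 to 60 N. Pads are 19 mm wide; open, the fingers measure 117 mm over their backs; the gripper's body (75 mm by 190 mm) begins 51 mm behind the grasp point.
Start: joints at [-64.395, 18.392, -4.016, 83.108, 1.295, 78.541, -3.26], TCP at [0.273, 0.59, 0.186] pointing down, gripper open.
Joint ranges: [-163.93, 163.93], [-17.29, 119.83], [-79.2, 71.16], [3.27, 140.29], [-89.18, 269.18], [5.43, 117.66], [-154.24, 154.24]. Speed limits (degrees/s): [147.25, 147.25, 180, 180, 180, 180, 180].

## Interface

Orientations are given as [roll, pitch, yaw] about the fixed x, y, z axes, in that order (R = Rz(yaw) Ry(pitch) Rx(roll)).
In Python, from cell import env, viewer, boxes_of, masks_of gives the robot as it stands. The module is installed in compiled form; this text tells all that it offers.
- The arm moves only by the tool apply_moves, never from a script. Its argument "moves" is a list of rows, each a list of 7 numbers: the shift along the tool's x, y, z scaled (see below), then the turn, a rotation vector about the tool's x, y, z scaled (see below), then the opening, from 0 (shut) to 1 (fully open). A call has 1 to 20 rows; each row is the pose to reach, as a shift and turn from the pose commanded when the call began, along the tool's axes at that moment; what a row does not reach only later rows make up. The controller multiplies each number of a shift by 0.2 m and each number of a turn by 1.5 rad. A row lasts 1/10 s, in which the tool goes at most 50 mm and 8.59 degrees, less where a joint would pass 70% of its speed; a pose out of reach is approached as far as the arm can. A call with a number of a shift or a turn outside -1 to 1 is refused whole. A call with a gripper value outside its range is refused whole. The fingers move at their own pace and stop on an object; "grip_force" is the grip in N (left out, the last holds). Time passes only in rows, so rows that repeat a pose let the fingers close. It gives the time, the measured TCP pose, the force, the opening and the grip force at its end, in the units of the state.
- env.get_obs(): the state, without advancing time (a new reading comes with each control period).
- viewer.read_camera(name): name is "scene" or "top" or "wrist"; returns the picture (420x560x3 uint8, red, green, blue); there is no depth.
- viewer.get_calibration(name): a dict with "fov_y" (degrees; the focal length in pixels is half the picture's height over the tangent of half this angle, whatever the lens; pixels are square), "cx", "cy" (the principal point, pixels), "k1" (the pictures are not rectified: a ray, as slopes to the right and down, at radius r is drawn at 1 + k1 r^2 times it, then the intrinsics apply), "position" and "orientation" of the camera in the world. Camera axes: x right, y up, looking along -z (the intrinsics and any distortion apply to the point x, -y, -z); pixel columns grow to the right and rows downward; lengths in m; the calibration is good to about 2 mm. A picture is of the moment at which its call begins: read the wrist's pose just before it. get_calibration takes no time and is no camera call; for the wrist camera it gives the pose at the moment of the call.
- env.sign_off(): hands the job in; it is judged then, once.
Trained networks look in the newest picture that a camera, given by its name, has taken for a name from the list of things; names that differ only in an ending like _2 or _b are one class to them, and where a whole thing is asked for, a point or a joint stands for the part that bears it (a point fixed in the world has none). Each returns a list of dicts, best first, with "conf" (0 to 1); they miss things now and then, are a little off and sometimes report something else, mostly with a low value. They report only what shows in the picture. A call takes as long as a camera call. They do not tell look-alikes from the thing itself.
- boxes_of(camera, target): "location" ([column, row] in pixels, amid what is visible of it).
- masks_of(camera, target): "pixels" (420x560 bool, what is visible of it) and "location" ([column, row] in pixels, amid what is visible of it).
The state is a dict: "time_s": time; "qpos": joint angles; "joint_velocities": joint speeds; "effort": joint torques, N m; "tool_pos": TCP position; "tool_rot": TCP orientation; "force": force on the tool from outside, world axes, zero at the start; "wrist_torque": the same for the moment, N m; "grip_width": finger opening in m; "grasp_force": force on a finger pad.
Only numpy, scipy, OpenCV 4.12 (cv2) and the standard library are available. Lean on these libraries where they do the work, as an engineer would, in place of code of your own. Each camera call takes 0.05 s, during which the arm holds its last target. There are 200 camera calls.

## Task

Lift the top bearing off the stack of large bearings, set it (without dropping it) over the spigot of the hub on the press's cross slide so that it sits flat on the shoulder, let go of it and push the slide fully home under the ram. Then pull the lever with the red ball down until the lever is level, so that the ram's sprung nose presses on the bearing, and keep it there: the program finishes while the robot is still holding the lever level, as it must be while the retaining compound sets. Leave the other bearings in their stacks and do not disturb the other things on the bench.

Things in the scene. Friction and masses are not known exactly. Their poses are not given: they have to be found in the camera images.
- bearing_centre (a point): Centre (half-way up, on the axis) of the top bearing of the stack of three large ball bearings in the blue tray: steel ring, 52 mm outside, bore 25, 15 mm high, 100 to 160 g, lying flat, dark shields between bright races. Grasp across the 52 mm at any yaw. An identical bearing lies under it: fingertips more than 7 mm below this point would take both.
- large_mid_centre (a point): Centre of the second large bearing, under the top one (same size); stays in the tray.
- large_low_centre (a point): Centre of the lowest large bearing (same size); stays in the tray.
- small_top_centre (a point): Centre of the top bearing of the neighbouring stack of three smaller bearings (outside diameter 40 mm, 12 mm high each); not wanted, stays in the tray. The two stacks stand 110 mm apart, centre to centre, and may be either way round.
- small_mid_centre (a point): Centre of the second smaller bearing; stays.
- small_low_centre (a point): Centre of the lowest smaller bearing; stays.
- tray: Fixed blue plastic tray, 130 x 220 x 16 mm (wall and floor 4 mm), holding both stacks; origin at the centre of its underside.
- press: Green hand lever press bolted to the bench. Origin on the bench below the ram's axis; x away from the operator to the column, y left along the cross slide, z up. Foot x -83..153, y -60..60; slide bed to y 220; column x 82..134; head x -42..134, y -35..35, z 140..232; ram stands up to z 285 mm; spring cap to y 45 at z 185. Lever on the right (y -85), slide loaded on the left.
- nose: Brass tube nose at the foot of the ram, outside diameter 33, bore 26 mm, sprung: gives 1 mm per 8 N as it is pressed up towards the ram. Origin at the centre of its lower rim, 87 mm above the bench when the lever is up: 20 mm above the top of a bearing seated on the hub, 12 mm above the spigot's end.
- slide (a joint): Cross slide, m: 0 = fully out to the left, 0.130 = fully home at its stop, hub straight under the ram. Moves along the press's -y. About 3 N of friction; stays where it is left.
- hub_seat (a point): Centre of the flat shoulder (34 mm diameter, 52 mm above the bench) of the steel hub clamped on the slide; a seated bearing's centre is 7.5 mm above it. From it rises the spigot, 22.5 mm diameter, 23 mm tall, its top 5.5 mm chamfered to 13 mm. Hub flange 68 mm diameter, its top 7 mm below this point. Moves with the slide; axes as the press.
- slide_knob (a point): Centre of the black ball (22 mm diameter, 74 mm above the bench) on a 13 mm upright pin at the left end of the slide, for pushing it; 100 mm to the left (+y of the press) of the hub. The slide's top is 38 mm below this point. Can be gripped from above or pushed from its left side.
- lever (a joint): Press lever, rad: 0 = up at rest, 50 degrees above level, pointing to the operator (-x of the press); 0.873 = level; 1.10 = lower stop. A spring lifts it when let go. With the slide home and the bearing seated, the nose meets the bearing at about 0.67; at level it is pressed in about 6 mm and the bearing feels about 50 N. The ram goes down 30 mm per rad.
- lever_knob (a point): Centre of the red ball (32 mm diameter) at the lever's end, 170 mm from the pivot; rod 12 mm. Swings in the upright plane through the pivot along the press's x, from 315 mm above the bench (up) to 185 mm (level). Takes 3 to 4 N to pull down before the nose touches, about 12 N to hold level. Pinch it from above, fingers closing along the press's y, or push it down.
- lever_pivot (a point): Point on the lever's pivot axis in the plane of the lever, 185 mm above the bench; fixed to the press, axes as the press (the pivot axis is y).
- compound_bottle: Red bottle of retaining compound standing on the bench, 40 mm diameter, 105 mm tall; origin at the centre of its underside; stays.
- drill: Loose twist drill, 22 mm diameter, 200 mm long, lying on the bench; origin under its middle; stays.
- spanner: Loose spanner, 190 mm long, lying on the bench; origin under its middle; stays.
Mind the look-alikes: they are no part of the job. What is shaped like the part that bears bearing_centre but orange or yellow is not meant.

How it is judged (in metres and radians):
On the way, in this order (a step that is already met when the one before it is completed fails the run):
1. the top large bearing is lifted clear of its stack (height (world z) of bearing_centre above 0.065 m and contact force between bearing and large_mid below 0.05 N and contact force between bearing and the fingers above 0.5 N), for 0.2 s.
2. the bearing sits flat on the hub's shoulder, let go (horizontal distance between bearing_centre and hub_seat below 0.003 m and z of bearing_centre in the frame of hub_seat between 0.0055 and 0.0095 m and contact force between bearing and the fingers below 0.05 N), for 0.2 s.
3. the slide is fully home with the bearing on the hub (value of joint slide above 0.127 m and horizontal distance between bearing_centre and hub_seat below 0.003 m and z of bearing_centre in the frame of hub_seat below 0.0095 m), for 0.2 s.
At the end, for the whole second after the job is handed in: The robot still holds the lever (over 1 N on it): lever within 0.1 rad (6 degrees) of level and still, nose pressing the bearing with over 20 N, slide within 3 mm of home, bearing flat on the hub's shoulder (centre within 3 mm sideways, 7.5 mm above the seat, +2 / -3 mm) (all of step 3 and value of joint lever between 0.773 and 0.973 rad and velocity of joint lever between -0.05 and 0.05 rad/s and contact force between nose and bearing above 20 N and contact force between any of the fingers, the arm and lever above 1 N and z of bearing_centre in the frame of hub_seat above 0.0045 m); the arm keeps its last pose, push and grip.
It fails at once if another bearing was moved more than 20 mm (distance of any of large_mid_centre, large_low_centre, small_top_centre, small_mid_centre, small_low_centre from where it was at the start of the episode above 0.02 m).
It fails at once if the bottle, drill or spanner was moved more than 30 mm (distance of any of compound_bottle, drill, spanner from where it was at the start of the episode above 0.03 m).
It fails at once if the bearing was dropped (falling free faster than 0.8 m/s) (linear speed of bearing above 0.8 m/s and contact force between bearing and the fingers below 0.05 N).
It also fails if it takes over 72 s, if anything falls off the work surface, if the arm or the gripper's body presses on something with over 40 N, if the wrist force passes 120 N, or if a joint passes its speed limit or range.

## Working session

There is one attempt and no reset: what is moved stays moved. The work goes in short steps, Python scripts to look and compute and a tool call to move; the robot and the scene stay as the last step left them, time stands still between calls to the robot, and variables do not carry over. Pictures are saved under pics/ and viewed, at most 10 in all, crops included, and the job is handed in when it is done.

Besides the shell and the picture viewer there is one more tool, called after ">>>" by a JSON object that holds its "method" and its "body". apply_moves: Moves the arm, as the interface text tells. Shifts and turns lie within -1 to 1; 1 stands for 0.2 m of shift or 1.5 rad of turn. Its arguments: {"type":"object","properties":{"moves":{"type":"array","items":{"type":"array","items":{"type":"number","minimum":-1,"maximum":1}}},"grip_force":{"type":"number"}},"required":["moves"]}

```bash
mkdir -p pics; cat > h.py <<'E'
import numpy as np, cv2
from scipy.spatial.transform import Rotation as R
from cell import env, viewer, boxes_of, masks_of
def rot(o): return R.from_euler('xyz',o,degrees=True).as_matrix()
def camR(c):
    o=np.array(c['orientation'],float)
    if o.shape==(3,3): return o
    return rot(o) if o.size==3 else R.from_quat(o).as_matrix()
def ray(c,px):
    f=210/np.tan(np.radians(c['fov_y'])/2)
    d=np.array([(px[0]-c['cx'])/f,(px[1]-c['cy'])/f]); u=d.copy()
    for _ in range(20): u=d/(1+c['k1']*(u@u))
    return camR(c)@np.array([u[0],-u[1],-1])
def at_z(c,px,z):
    d=ray(c,px); p=np.array(c['position']); return p+d*(z-p[2])/d[2]
def proj(c,P):
    f=210/np.tan(np.radians(c['fov_y'])/2)
    q=camR(c).T@(np.array(P)-c['position']); u=np.array([q[0],-q[1]])/-q[2]
    u=u*(1+c['k1']*(u@u)); return u*f+[c['cx'],c['cy']]
def tri(c1,p1,c2,p2):
    A=[];b=[]
    for c,p in((c1,p1),(c2,p2)):
        d=ray(c,p);d/=np.linalg.norm(d);M=np.eye(3)-np.outer(d,d);A.append(M);b.append(M@np.array(c['position']))
    A=np.vstack(A);b=np.hstack(b);x=np.linalg.lstsq(A,b,rcond=None)[0];return x,np.linalg.norm(A@x-b)
def moves(dp,yaw=0):
    o=env.get_obs(); T=rot(o['tool_rot']); return T.T@np.array(dp)/0.2
def snap(n,f=None):
    im=viewer.read_camera(n)
    if f: cv2.imwrite('pics/'+f,im[:,:,::-1])
    return im
E
python3 - <<'E'
from h import *
print({k:np.round(v,3) for k,v in env.get_obs().items()})
ims=[]
for n in('scene','top'):
    snap(n,n+'0.png'); c=viewer.get_calibration(n); print(n,c)
    for t in('bearing_centre','small_top_centre','hub_seat','slide_knob','lever_knob','nose','tray','press','compound_bottle','drill','spanner'):
        print(t,[(np.round(b['location']).tolist(),round(b['conf'],2)) for b in boxes_of(n,t)[:4]])
E
```

```text
{'time_s': np.float64(0.0), 'qpos': array([-64.395,  18.441,  -4.017,  83.174,   1.294,  78.54 ,  -3.261]), 'joint_velocities': array([-0.068,  0.039,  0.062, -0.023,  0.027,  0.005,  0.015]), 'effort': array([ 1.0000e-03, -4.9128e+01, -4.0300e-01, -3.1253e+01, -6.4000e-02,
        4.4000e-02,  0.0000e+00]), 'tool_pos': array([0.272, 0.589, 0.185]), 'tool_rot': array([-1.79890e+02,  4.00000e-03,  1.55205e+02]), 'force': array([-0.007,  0.417,  0.15 ]), 'wrist_torque': array([ 0.045, -0.051,  0.03 ]), 'grasp_force': np.float64(0.0), 'grip_width': np.float64(0.087)}
scene {'fov_y': 43.91764767428639, 'cx': 280.00212294463836, 'cy': 206.1079443613756, 'k1': -0.10604354808856749, 'position': array([1.02062531, 0.86802214, 1.10610241]), 'orientation': array([4.84223112e+01, 2.37905675e-02, 1.51836073e+02])}
bearing_centre [([331.0, 387.0], 0.7), ([429.0, 350.0], 0.67)]
small_top_centre [([348.0, 318.0], 0.45)]
hub_seat [([264.0, 282.0], 0.8)]
slide_knob [([263.0, 281.0], 0.75)]
lever_knob [([230.0, 158.0], 0.71)]
nose [([373.0, 348.0], 0.57)]
tray [([358.0, 341.0], 0.8)]
press [([225.0, 246.0], 0.7)]
compound_bottle [([288.0, 376.0], 0.56)]
drill [([252.0, 162.0], 0.66)]
spanner [([245.0, 188.0], 0.61), ([250.0, 161.0], 0.61)]
top {'fov_y': 42.55235807395487, 'cx': 284.1279039654586, 'cy': 206.22382276175716, 'k1': -0.1723166195478138, 'position': array([ 0.2813295 , -0.04118874,  1.93658913]), 'orientation': array([ 7.76651362e+00, -3.08861694e-03, -8.93160093e+01])}
bearing_centre [([257.0, 179.0], 0.63), ([174.0, 218.0], 0.55), ([295.0, 173.0], 0.51), ([158.0, 259.0], 0.46)]
small_top_centre [([196.0, 217.0], 0.61)]
hub_seat [([260.0, 179.0], 0.81)]
slide_knob [([259.0, 180.0], 0.65), ([379.0, 204.0], 0.42)]
lever_knob [([334.0, 176.0], 0.62)]
nose [([297.0, 170.0], 0.37)]
tray [([188.0, 222.0], 0.69)]
press [([299.0, 175.0], 0.72)]
compound_bottle []
drill [([412.0, 243.0], 0.58)]
spanner [([382.0, 199.0], 0.49)]
```

View pics/scene0.png

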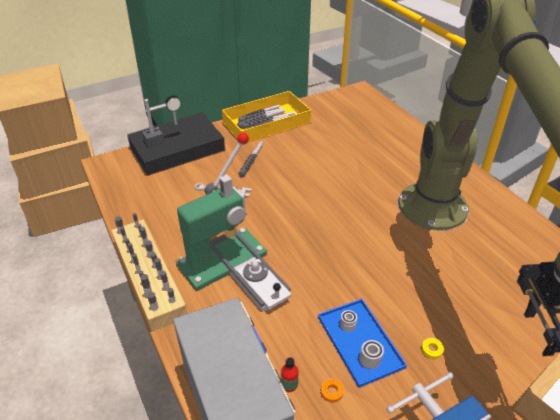

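View pics/top0.png

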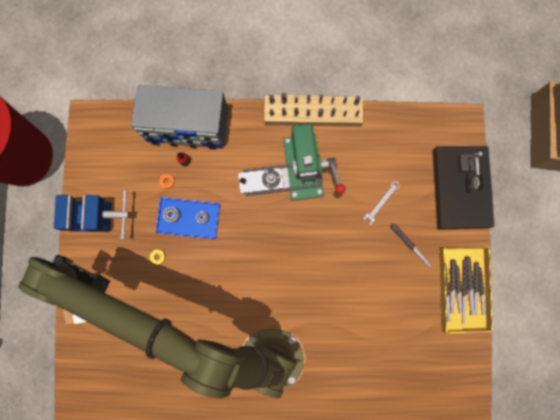

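The scene picture shows the large stack at about (372,350), the small stack at (348,318), the hub at (255,268), the slide knob at (277,287) and the red ball at (242,138). In the top picture they are at (171,214), (202,217), (271,178), (243,181) and (340,188). The orange and yellow rings are look-alikes.

```bash
python3 - <<'E'
from h import *
cs,ct=viewer.get_calibration('scene'),viewer.get_calibration('top')
for n,s,t,z in(('large',(372,347),(171,214),.049),('small',(348,316),(202,217),.04),('hub',(255,265),(271,177),.07),('knob',(277,287),(243,181),.074),('lever',(242,138),(340,188),.315)):
    p,e=tri(cs,s,ct,t); print(n,p.round(3),round(e,4),at_z(cs,s,z).round(3),at_z(ct,t,z).round(3))
c=viewer.get_calibration('wrist');print(c); print(rot(env.get_obs()['tool_rot']).T@(np.array(c['position'])-env.get_obs()['tool_pos']), rot(env.get_obs()['tool_rot']).T@camR(c))
E
```

```text
large [0.505 0.363 0.051] 0.0008 [0.504 0.363 0.049] [0.506 0.363 0.049]
small [0.498 0.253 0.038] 0.0003 [0.499 0.255 0.04 ] [0.498 0.253 0.04 ]
hub [0.639 0.01  0.065] 0.0018 [0.64  0.015 0.07 ] [0.639 0.009 0.07 ]
knob [0.624 0.108 0.069] 0.0008 [0.625 0.112 0.074] [0.623 0.107 0.074]
lever [ 0.56  -0.209  0.316] 0.0 [ 0.56  -0.21   0.315] [ 0.561 -0.209  0.315]
{'fov_y': 66.56164443444538, 'cx': 280.9166712665845, 'cy': 207.48399982110436, 'k1': -0.04466813660184826, 'position': array([0.21244543, 0.61760866, 0.38480239]), 'orientation': array([-1.43126879e+01,  9.33634721e-03,  6.52013310e+01])}
[ 0.06620705 -0.00024045 -0.19862678] [[-4.03381687e-05  9.68978272e-01  2.47145922e-01]
 [ 9.99999972e-01 -1.85028082e-05  2.35759450e-04]
 [ 2.33018678e-04  2.47145925e-01 -9.68978244e-01]]
```

```bash
python3 - <<'E'
from h import *
print(moves(np.array([.505,.363,.150])-env.get_obs()['tool_pos']))
E
```

```text
[-1.53070122 -0.54347981  0.18097003]
```

>>> {"method": "apply_moves", "body": {"moves": [[-0.765, -0.272, 0.09, 0, 0, 0.657, 1], [-0.765, -0.272, 0.09, 0, 0, 0.657, 1], [-0.765, -0.272, 0.09, 0, 0, 0.657, 1], [-0.765, -0.272, 0.09, 0, 0, 0.657, 1], [-0.765, -0.272, 0.09, 0, 0, 0.657, 1], [-0.765, -0.272, 0.09, 0, 0, 0.657, 1], [-0.765, -0.272, 0.09, 0, 0, 0.657, 1], [-0.765, -0.272, 0.09, 0, 0, 0.657, 1]]}}

```text
time_s: 2.0
tool_pos: [0.3887, 0.4765, 0.1682]
tool_rot: [180.0, -0.0, 98.7]
force: [0.2, -0.8, -1.2]
grip_width: 0.0868
grasp_force: 0.0
```

```bash
python3 - <<'E'
from h import *
o=env.get_obs();print(o['time_s'],o['tool_pos'],o['tool_rot'],moves(np.array([.505,.363,.150])-o['tool_pos']))
E
```

```text
2.0 [0.38874709 0.47654555 0.16823385] [ 1.79989149e+02 -3.78498714e-03  9.87297791e+01] [-0.64937788  0.48834677  0.09121884]
```

>>> {"method": "apply_moves", "body": {"moves": [[-0.65, 0.488, 0.09, 0, 0, 0, 1], [-0.65, 0.488, 0.09, 0, 0, 0, 1], [-0.65, 0.488, 0.09, 0, 0, 0, 1], [-0.65, 0.488, 0.09, 0, 0, 0, 1], [-0.65, 0.488, 0.09, 0, 0, 0, 1], [-0.65, 0.488, 0.09, 0, 0, 0, 1]]}}

```text
time_s: 2.6
tool_pos: [0.5038, 0.3644, 0.1502]
tool_rot: [-180.0, -0.1, 98.9]
force: [-0.9, -0.5, -0.1]
grip_width: 0.0867
grasp_force: 0.0
```

```bash
python3 - <<'E'
from h import *
o=env.get_obs();print(o['time_s'],o['tool_pos'],o['tool_rot'])
c=viewer.get_calibration('wrist');snap('wrist','w1.png')
for b in masks_of('wrist','bearing_centre')[:3]:
    m=b['pixels'].astype(np.uint8);k=cv2.findContours(m,0,1)[0];k=max(k,key=cv2.contourArea);(x,y),r=cv2.minEnclosingCircle(k)
    print(b['conf'],b['location'],(x,y,r),at_z(c,(x,y),.049),at_z(c,b['location'],.049))
print(proj(c,[.505,.363,.049]))
E
```

```text
2.6 [0.50383246 0.3643621  0.15020686] [-1.79958418e+02 -7.82853833e-02  9.88669688e+01]
0.96 [287.7, 204.3] (285.5, 194.07408142089844, 27.29945945739746) [0.50825431 0.36837619 0.049     ] [0.51193777 0.35875883 0.049     ]
0.92 [139.8, 124.2] (149.0, 118.0, 28.0179500579834) [0.37401013 0.41931454 0.049     ] [0.36587646 0.41255702 0.049     ]
0.91 [411.2, 185.9] (404.4245300292969, 180.5, 26.8050537109375) [0.61821979 0.39898995 0.049     ] [0.62600473 0.3949337  0.049     ]
[281.27294473 198.97912366]
```

View pics/w1.png

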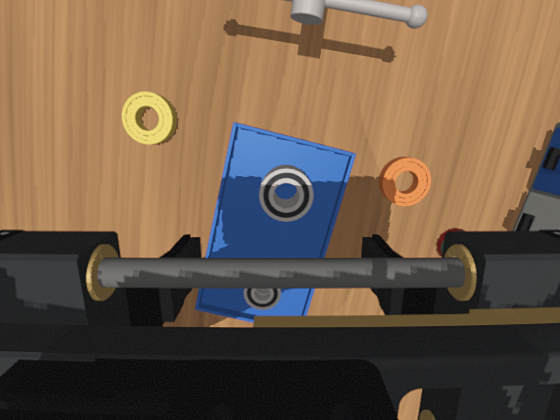

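The wrist picture shows the large stack's top ring at about (286,193), radius 27. The small stack is at (262,293), half hidden by the gripper. The arm may still have been settling, so I measure again.

```bash
cat >> h.py <<'E'
def circ(im,x,y,r0,r1):
    g=cv2.GaussianBlur(cv2.cvtColor(im,cv2.COLOR_RGB2GRAY),(3,3),0)
    s=im[int(y-45):int(y+45),int(x-45):int(x+45)]
    return cv2.HoughCircles(cv2.resize(cv2.cvtColor(s,cv2.COLOR_RGB2GRAY),None,fx=4,fy=4,interpolation=cv2.INTER_CUBIC),cv2.HOUGH_GRADIENT_ALT,1.5,30,param1=200,param2=.7,minRadius=r0*4,maxRadius=r1*4)
E
python3 - <<'E'
from h import *
for i in range(2):
    o=env.get_obs();c=viewer.get_calibration('wrist');im=snap('wrist','w1b.png')
    print(o['tool_pos'],c['position'])
    b=masks_of('wrist','bearing_centre')
    b=min(b,key=lambda b:np.hypot(b['location'][0]-286,b['location'][1]-195))
    k=max(cv2.findContours(b['pixels'].astype(np.uint8),0,1)[0],key=cv2.contourArea);(x,y),r=cv2.minEnclosingCircle(k)
    print(x,y,r,at_z(c,(x,y),.049))
    h=circ(im,286,193,12,32)
    if h is not None:
        for q in h[0]: p=q[:2]/4+[241,148];print(p,q[2]/4,at_z(c,p,.049))
E
```

```text
[0.5030392  0.36552373 0.15036521] [0.49326578 0.43081179 0.34905324]
286.2749328613281 195.22547912597656 27.50010871887207 [0.50839292 0.3685368  0.049     ]
[286.75 196.75] 26.850351 [0.50908285 0.36713294 0.049     ]
[286.75 196.75] 22.688704 [0.50908285 0.36713294 0.049     ]
[286.75 196.75] 17.532696 [0.50908285 0.36713294 0.049     ]
[0.50335308 0.36507792 0.15037999] [0.49354435 0.43046321 0.34905095]
285.72784423828125 194.74954223632812 27.387741088867188 [0.50818185 0.36842154 0.049     ]
[287.5 196. ] 26.59264 [0.51005596 0.36747715 0.049     ]
[287.5 196. ] 22.58132 [0.51005596 0.36747715 0.049     ]
[287.5 196. ] 17.510069 [0.51005596 0.36747715 0.049     ]
[287.5 196. ] 12.996404 [0.51005596 0.36747715 0.049     ]
```

>>> {"method": "apply_moves", "body": {"moves": [[0.0, 0.026, 0.2, 0, 0, 0, 1], [0.0, 0.026, 0.4, 0, 0, 0, 1], [0.0, 0.026, 0.5, 0, 0, 0, 1], [0.0, 0.026, 0.565, 0, 0, 0, 1], [0.0, 0.026, 0.565, 0, 0, 0, 1], [0.0, 0.026, 0.565, 0, 0, 0, 1]]}}

```text
time_s: 3.5
tool_pos: [0.5107, 0.3644, 0.0383]
tool_rot: [179.9, -0.1, 98.8]
force: [0.4, -0.3, 0.1]
grip_width: 0.087
grasp_force: 0.0
```

>>> {"method": "apply_moves", "body": {"moves": [[0, 0, 0, 0, 0, 0, 0.55], [0, 0, 0, 0, 0, 0, 0.5], [0, 0, 0, 0, 0, 0, 0.4], [0, 0, 0, 0, 0, 0, 0.4], [0, 0, 0, 0, 0, 0, 0.4], [0, 0, 0, 0, 0, 0, 0.4]], "grip_force": 25}}

```text
time_s: 4.1
tool_pos: [0.5101, 0.3637, 0.0372]
tool_rot: [180.0, -0.0, 98.7]
force: [-0.6, -0.7, 0.2]
grip_width: 0.047
grasp_force: 0.0
```

```bash
python3 - <<'E'
from h import *
o=env.get_obs();print(o['tool_pos'],o['grip_width'],o['grasp_force']);snap('wrist','w2.png');o=env.get_obs();print(o['tool_pos'],o['grip_width'],o['grasp_force'])
snap('scene','s2.png')
a=cv2.imread('pics/w2.png');b=cv2.imread('pics/s2.png')[290:400,310:450]
b=cv2.resize(b,None,fx=2.6,fy=2.6);a=cv2.resize(a[:,150:420],None,fx=1,fy=1)
W=np.zeros((420,270+b.shape[1],3),np.uint8);W[:,:270]=a;W[:b.shape[0],270:]=b;cv2.imwrite('pics/c2.png',W)
E
```

```text
[0.51009972 0.36366483 0.03724783] 0.04700665126717351 0.0
[0.51010098 0.36363315 0.03719225] 0.04328781289349109 0.0
```

View pics/c2.png

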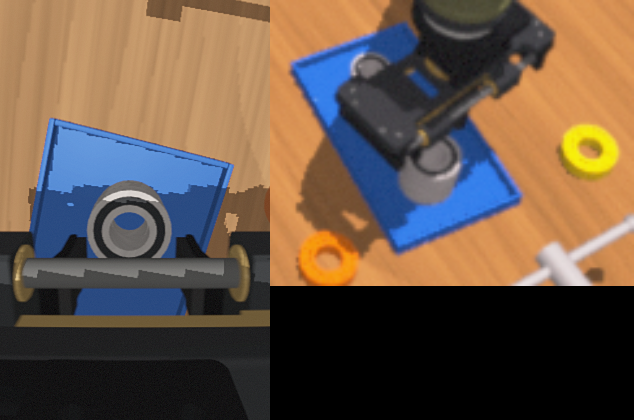

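The left part shows the ring at about (279,228). The fingers are closing below it, on the small-stack side, so the bearing is still further along tool +x. I check the projection of the TCP.

```bash
python3 - <<'E'
from h import *
o=env.get_obs();c=viewer.get_calibration('wrist');im=cv2.imread('pics/w2.png')[:,:,::-1].copy()
print(o['tool_pos'],o['grip_width'],o['tool_rot'],c['position'],c['orientation'])
print('TCP px',proj(c,o['tool_pos']),'grasp',proj(c,o['tool_pos']+[0,0,.019]))
h=circ(im,279,228,12,44)
if h is not None:
    for q in h[0]: p=q[:2]/4+[234,183];print(p,q[2]/4,at_z(c,p,.049))
ct,cs=viewer.get_calibration('top'),viewer.get_calibration('scene')
for P in([.508,.366,.049],[.508,.385,.049]): print(proj(c,P),proj(cs,P),proj(ct,P))
E
```

```text
[0.51005709 0.36365594 0.03715203] 0.03987802814628847 [-1.79999561e+02 -1.94739554e-03  9.87384628e+01] [0.50045729 0.42924784 0.23577516] [-14.29489347  -0.0428564    8.73568803]
TCP px [279.96403746 230.75464206] grasp [279.89605811 240.87596591]
[280.125 231.   ] 27.032885 [0.50960612 0.36742684 0.049     ]
[280.125 231.   ] 35.271954 [0.50960612 0.36742684 0.049     ]
[280.125 231.   ] 19.745144 [0.50960612 0.36742684 0.049     ]
[277.19269286 232.80292705] [371.39542838 348.83830502] [170.292701   213.45192552]
[281.90821168 203.108782  ] [376.08752282 354.92763674] [165.03862    213.38313014]
```

```bash
python3 - <<'E'
from h import *
a=snap('wrist')[150:330,130:430,::-1].copy();cs=viewer.get_calibration('scene');b=snap('scene')[250:400,280:470,::-1].copy()
c=viewer.get_calibration('wrist');o=env.get_obs();print(o['grip_width'],o['grasp_force'])
T=o['tool_pos'];R0=rot(o['tool_rot'])
for dx,dy,dz in((0,0,0),(0,.0217,0),(0,-.0217,0),(0,0,-.019),(0,0,-.07)):
    P=T+R0@[dx,dy,dz]
    p=proj(c,P)-[130,150];q=proj(cs,P)-[280,250]
    cv2.circle(a,tuple(int(v) for v in p),1,(0,255,0),-1);cv2.circle(b,tuple(int(v) for v in q),1,(0,255,0),-1)
a=cv2.resize(a,(780,468)) [:, :]; a=cv2.resize(a,(450,270));b=cv2.resize(b,(342,270))
A=cv2.resize(a,(790,0) if 0 else (450,270));cv2.imwrite('pics/c3.png',np.hstack([A,b]))
E
```

```text
0.03663500465862438 0.0
```

View pics/c3.png

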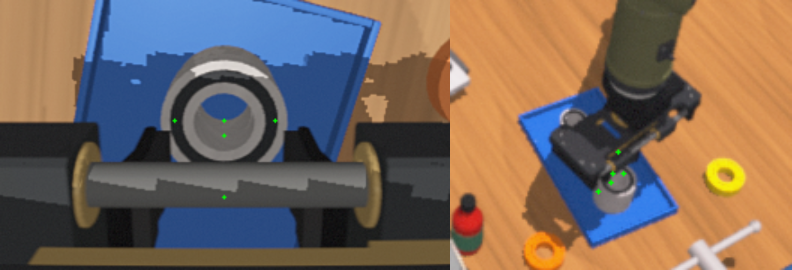

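The fingers' reading keeps falling past 52 mm while they look level with the ring, which does not fit together. I hold for two rows to see where the fingers stop.

>>> {"method": "apply_moves", "body": {"moves": [[0, 0, 0, 0, 0, 0, 0.4], [0, 0, 0, 0, 0, 0, 0.4], [0, 0, 0, 0, 0, 0, 0.4]]}}

```text
time_s: 4.6
tool_pos: [0.5101, 0.3636, 0.0371]
tool_rot: [-180.0, 0.0, 98.7]
force: [-0.3, 0.3, 0.0]
grip_width: 0.0346
grasp_force: 0.0
```

```bash
python3 - <<'E'
from h import *
im=snap('wrist','w4.png');c=viewer.get_calibration('wrist');o=env.get_obs();print(o['grip_width'],o['grasp_force'],o['tool_pos'],o['force'])
h=circ(im,279,228,12,44)
if h is not None:
    for q in h[0]: p=q[:2]/4+[234,183];print(p,q[2]/4,at_z(c,p,.049))
cv2.imwrite('pics/w4c.png',cv2.resize(im[160:330,170:390,::-1],None,fx=3.5,fy=3.5,interpolation=cv2.INTER_CUBIC))
E
```

```text
0.03524572989193984 0.0 [0.51007888 0.36366573 0.03716539] [-0.78682403 -0.91439363 -0.04048156]
[279.75  230.625] 26.825062 [0.50936526 0.36764835 0.049     ]
[279.75  230.625] 34.926365 [0.50936526 0.36764835 0.049     ]
[279.75  230.625] 19.622435 [0.50936526 0.36764835 0.049     ]
```

View pics/w4c.png

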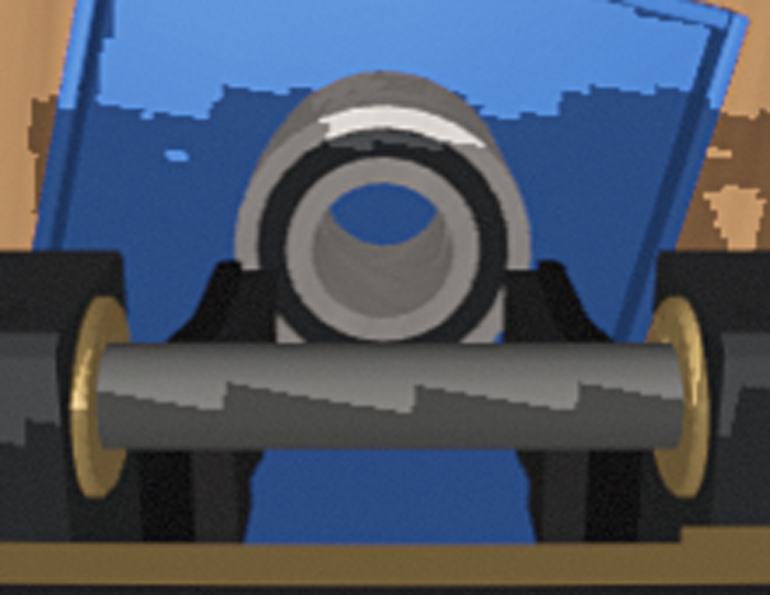

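The fingers overlie the ring's edges at (248,235) and (313,235), so the tips are above the bearing and retracted relative to the nominal TCP. I probe down gently for contact with its top to find the tip height.

>>> {"method": "apply_moves", "body": {"moves": [[0, 0, 0.01, 0, 0, 0, 0.4], [0, 0, 0.02, 0, 0, 0, 0.4], [0, 0, 0.02, 0, 0, 0, 0.4]]}}

```text
time_s: 4.95
tool_pos: [0.5098, 0.3634, 0.0327]
tool_rot: [-180.0, 0.0, 98.7]
force: [-0.2, -0.0, -0.1]
grip_width: 0.0348
grasp_force: 0.0
```

>>> {"method": "apply_moves", "body": {"moves": [[0, 0, 0.01, 0, 0, 0, 0.4], [0, 0, 0.02, 0, 0, 0, 0.4], [0, 0, 0.02, 0, 0, 0, 0.4]]}}

```text
time_s: 5.25
tool_pos: [0.5098, 0.3635, 0.0287]
tool_rot: [-180.0, 0.0, 98.7]
force: [-0.2, 0.4, 0.3]
grip_width: 0.0347
grasp_force: 0.0
```

>>> {"method": "apply_moves", "body": {"moves": [[0, 0, 0.01, 0, 0, 0, 0.4], [0, 0, 0.02, 0, 0, 0, 0.4], [0, 0, 0.02, 0, 0, 0, 0.4]]}}

```text
time_s: 5.55
tool_pos: [0.5099, 0.3635, 0.0248]
tool_rot: [-180.0, 0.0, 98.7]
force: [-0.4, 0.1, -0.2]
grip_width: 0.0346
grasp_force: 0.0
```

```bash
python3 - <<'E'
from h import *
im=snap('wrist');c=viewer.get_calibration('wrist');o=env.get_obs();print(o['grip_width'],o['tool_pos'],o['force'])
P=o['tool_pos']; T=rot(o['tool_rot'])
for dz in(0,-.019,-.04):print([proj(c,P+T@[x,y,dz]).round() for x in(.0095,-.0095) for y in(.0175,)])
x,y=proj(c,[.5094,.3675,.049]);h=circ(im,x,y,12,50);print(x,y)
if h is not None:
    for q in h[0]: p=q[:2]/4+[int(x-45),int(y-45)];print(p,q[2]/4,at_z(c,p,.049))
s=snap('scene')
w=cv2.resize(im[160:330,170:390,::-1],None,fx=2,fy=2,interpolation=cv2.INTER_CUBIC);s=cv2.resize(s[310:395,330:420,::-1],(360,340),interpolation=cv2.INTER_CUBIC)
cv2.imwrite('pics/c5.png',np.hstack([w,s]))
E
```

```text
0.03435983146948129 [0.50997083 0.36355345 0.02496083] [-0.67113808  0.01720949  0.89847501]
[array([307., 217.]), array([307., 244.])]
[array([310., 226.]), array([309., 256.])]
[array([313., 238.]), array([312., 271.])]
279.9668670075712 237.4588022207851
```

View pics/c5.png

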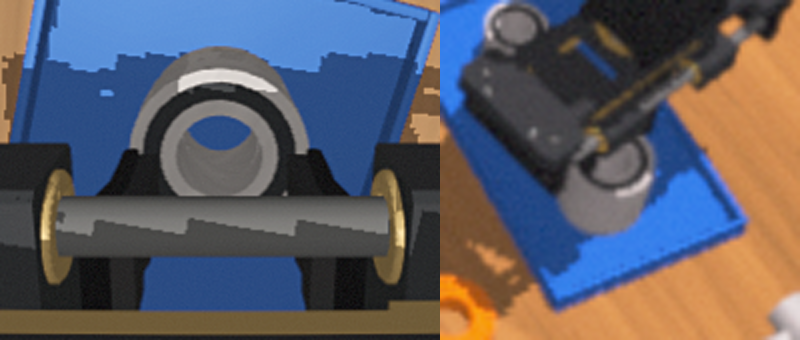

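The fingertips show at row 235, about 35 mm behind the nominal TCP, and overlie the ring. I keep probing down.

>>> {"method": "apply_moves", "body": {"moves": [[0, 0, 0.01, 0, 0, 0, 0.4], [0, 0, 0.02, 0, 0, 0, 0.4], [0, 0, 0.025, 0, 0, 0, 0.4], [0, 0, 0.025, 0, 0, 0, 0.4]]}}

```text
time_s: 6.05
tool_pos: [0.5099, 0.3635, 0.0199]
tool_rot: [-180.0, 0.0, 98.7]
force: [-0.6, -0.0, 0.6]
grip_width: 0.0345
grasp_force: 0.0
```

>>> {"method": "apply_moves", "body": {"moves": [[0, 0, 0.01, 0, 0, 0, 0.4], [0, 0, 0.015, 0, 0, 0, 0.4], [0, 0, 0.015, 0, 0, 0, 0.4]]}}

```text
time_s: 6.35
tool_pos: [0.51, 0.3636, 0.0169]
tool_rot: [-180.0, 0.0, 98.7]
force: [-0.5, 0.1, -0.2]
grip_width: 0.0349
grasp_force: 0.0
```

>>> {"method": "apply_moves", "body": {"moves": [[0, 0, 0.01, 0, 0, 0, 0.4], [0, 0, 0.015, 0, 0, 0, 0.4], [0, 0, 0.015, 0, 0, 0, 0.4]]}}

```text
time_s: 6.65
tool_pos: [0.5099, 0.3636, 0.0139]
tool_rot: [-180.0, 0.0, 98.7]
force: [-0.5, -0.4, -0.4]
grip_width: 0.0347
grasp_force: 0.0
```

```bash
python3 - <<'E'
from h import *
im=snap('wrist');c=viewer.get_calibration('wrist');o=env.get_obs();print(o['grip_width'],o['tool_pos'],o['force'],c['position'])
print(proj(c,[.5094,.3675,.049]),proj(c,[.5094,.3415,.049]))
w=cv2.resize(im[160:360,150:410,::-1],None,fx=3,fy=3,interpolation=cv2.INTER_CUBIC)
cv2.imwrite('pics/c6.png',w)
E
```

```text
0.035068217703557364 [0.51004285 0.36358842 0.01404609] [ 0.1539872  -0.4345858   0.38024573] [0.50042623 0.4292358  0.21267287]
[279.79783133 244.27769717] [272.853951  286.9557286]
```

View pics/c6.png

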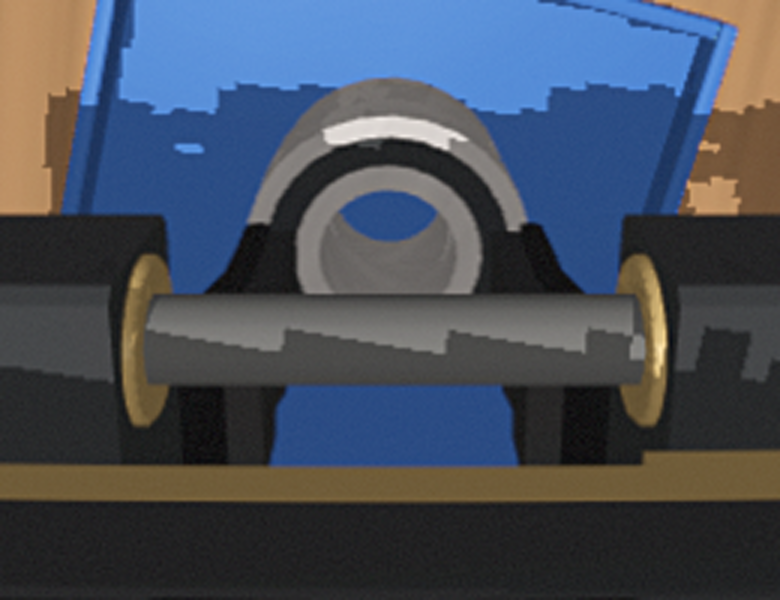

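The picture shows the fingertips at about (238,235) and (324,235), still over the ring's edge with no contact.

>>> {"method": "apply_moves", "body": {"moves": [[0, 0, 0.005, 0, 0, 0, 0.4], [0, 0, 0.01, 0, 0, 0, 0.4], [0, 0, 0.015, 0, 0, 0, 0.4], [0, 0, 0.015, 0, 0, 0, 0.4]]}}

```text
time_s: 7.1
tool_pos: [0.5103, 0.3638, 0.0131]
tool_rot: [180.0, -0.0, 98.7]
force: [-2.6, -2.4, 9.2]
grip_width: 0.035
grasp_force: 4.8
```

Contact: the tips really sit about 36 mm behind the nominal TCP, the same at any opening judging by the pictures. I back off, open and go down so that the tips are 11 mm below the ring's top (TCP z about 0.002).

>>> {"method": "apply_moves", "body": {"moves": [[0, 0, -0.05, 0, 0, 0, 0.4], [0.02, 0, -0.075, 0, 0, 0, 1], [0.02, 0, -0.075, 0, 0, 0, 1], [0.02, 0, -0.075, 0, 0, 0, 1], [0.02, 0, -0.075, 0, 0, 0, 1], [0.02, 0, -0.075, 0, 0, 0, 1], [0.02, 0, -0.075, 0, 0, 0, 1], [0.02, 0, -0.06, 0, 0, 0, 1], [0.02, 0, -0.03, 0, 0, 0, 1], [0.02, 0, 0.0, 0, 0, 0, 1], [0.02, 0, 0.02, 0, 0, 0, 1], [0.02, 0, 0.045, 0, 0, 0, 1], [0.02, 0, 0.045, 0, 0, 0, 1]]}}

```text
time_s: 8.4
tool_pos: [0.5089, 0.3672, 0.0011]
tool_rot: [-179.9, 0.0, 98.7]
force: [0.1, -0.2, 0.5]
grip_width: 0.0864
grasp_force: 0.0
```

```bash
python3 - <<'E'
from h import *
o=env.get_obs();c=viewer.get_calibration('wrist');im=snap('wrist','w7.png');print(o['tool_pos'],o['force'],o['grip_width'])
x,y=proj(c,[.5094,.3675,.049]);h=circ(im,x,y-5,12,60);print(x,y)
if h is not None:
    for q in h[0]: p=q[:2]/4+[int(x-45),int(y-50)];print(p,q[2]/4,at_z(c,p,.049))
E
```

```text
[0.50887331 0.36715709 0.00109204] [ 0.08141198 -0.22222794  0.50458319] 0.08643302765903355
280.7800687125531 260.27479234639645
[280.  259.5] 40.86927 [0.50894398 0.36785983 0.049     ]
[280.  259.5] 31.575928 [0.50894398 0.36785983 0.049     ]
```

>>> {"method": "apply_moves", "body": {"moves": [[0, 0, 0, 0, 0, 0, 0.5], [0, 0, 0, 0, 0, 0, 0.5], [0, 0, 0, 0, 0, 0, 0.5], [0, 0, 0, 0, 0, 0, 0.5], [0, 0, 0, 0, 0, 0, 0.4], [0, 0, 0, 0, 0, 0, 0.4], [0, 0, 0, 0, 0, 0, 0.4]], "grip_force": 25}}

```text
time_s: 9.15
tool_pos: [0.5094, 0.3677, 0.0023]
tool_rot: [-180.0, -0.0, 98.7]
force: [-0.5, -0.2, 0.0]
grip_width: 0.0513
grasp_force: 25.0
```

>>> {"method": "apply_moves", "body": {"moves": [[0, 0, -0.03, 0, 0, 0, 0.4], [0, 0, -0.1, 0, 0, 0, 0.4], [0, 0, -0.25, 0, 0, 0, 0.4], [0, 0, -0.45, 0, 0, 0, 0.4], [0, 0, -0.6, 0, 0, 0, 0.4], [0, 0, -0.6, 0, 0, 0, 0.4], [0, 0, -0.6, 0, 0, 0, 0.4], [0, 0, -0.6, 0, 0, 0, 0.4]]}}

```text
time_s: 9.95
tool_pos: [0.5087, 0.367, 0.1212]
tool_rot: [-179.9, 0.1, 98.7]
force: [-0.6, 0.2, -1.8]
grip_width: 0.0512
grasp_force: 25.0
```

```bash
python3 - <<'E'
from h import *
o=env.get_obs();c=viewer.get_calibration('wrist');im=snap('wrist','w8.png');print(o['tool_pos'],o['force'],o['grip_width'],o['grasp_force'])
T=rot(o['tool_rot']);z=o['tool_pos'][2]+.048
P=o['tool_pos']+[0,0,.048];x,y=proj(c,P);h=circ(im,x,y,12,60);print(x,y)
if h is not None:
    for q in h[0]: p=q[:2]/4+[int(x-45),int(y-45)];print(p,q[2]/4,T.T@(at_z(c,p,z)-o['tool_pos']))
s=snap('scene')
cv2.imwrite('pics/c8.png',np.hstack([im[100:420,100:460,::-1],s[150:470,250:560,::-1][:, :].copy() if 0 else cv2.resize(s[230:400,290:450,::-1],(301,320))]))
E
```

```text
[0.50869456 0.36702765 0.12120891] [-0.60696229  0.20447736 -1.78984793] 0.05122431163183674 24.999593663960695
279.6540492531924 260.88162156727174
```

View pics/c8.png

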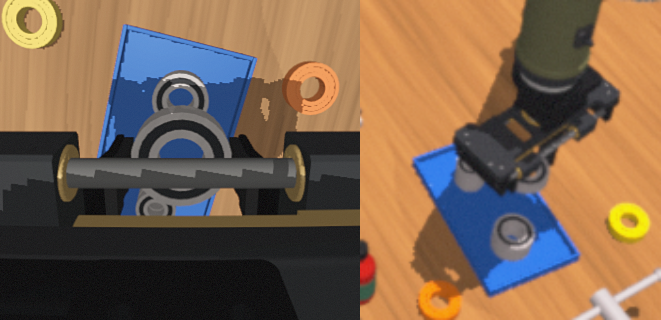

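The left part shows the held ring at about (280,255), with the stack left behind at (280,193). In the scene view two large bearings remain, so only one was lifted. Next I go to the hub.

>>> {"method": "apply_moves", "body": {"moves": [[-0.12, 0, 0, 0, 0, 0, 0.4], [-0.3, 0, 0, 0, 0, 0, 0.4], [-0.52, -0.01, 0, 0, 0, 0, 0.4], [-0.75, -0.02, 0, 0, 0, 0, 0.4], [-0.97, -0.02, 0, 0, 0, 0, 0.4]]}}

```text
time_s: 10.55
tool_pos: [0.5342, 0.173, 0.121]
tool_rot: [-179.9, 0.0, 98.7]
force: [0.4, -0.2, -1.1]
grip_width: 0.0509
grasp_force: 25.0
```

>>> {"method": "apply_moves", "body": {"moves": [[-0.22, 0, 0.02, 0, 0, 0, 0.4], [-0.42, 0, 0.04, 0, 0, 0, 0.4], [-0.62, -0.01, 0.06, 0, 0, 0, 0.4], [-0.78, -0.01, 0.08, 0, 0, 0, 0.4], [-0.9, -0.01, 0.1, 0, 0, 0, 0.4], [-0.97, -0.01, 0.1, 0, 0, 0, 0.4], [-0.97, -0.01, 0.1, 0, 0, 0, 0.4], [-0.97, -0.01, 0.1, 0, 0, 0, 0.4], [-0.97, -0.01, 0.1, 0, 0, 0, 0.4]]}}

```text
time_s: 11.45
tool_pos: [0.5625, -0.0145, 0.1021]
tool_rot: [-180.0, -0.1, 98.9]
force: [0.1, -0.3, -1.4]
grip_width: 0.0512
grasp_force: 25.0
```

```bash
python3 - <<'E'
from h import *
o=env.get_obs();c=viewer.get_calibration('wrist');im=snap('wrist','w9.png');print(o['tool_pos'],o['tool_rot'],o['force'],o['grip_width'])
for t in('hub_seat','slide_knob'):
    for b in masks_of('wrist',t)[:2]:
        k=max(cv2.findContours(b['pixels'].astype(np.uint8),0,1)[0],key=cv2.contourArea);(x,y),r=cv2.minEnclosingCircle(k)
        print(t,b['conf'],b['location'],x,y,r,at_z(c,(x,y),.075))
print(proj(c,[.639,.01,.075]),proj(c,[.624,.108,.074]))
cv2.imwrite('pics/w9c.png',cv2.resize(im[30:240,260:540,::-1],None,fx=2.8,fy=2.8,interpolation=cv2.INTER_CUBIC))
E
```

```text
[ 0.56247683 -0.01447407  0.10211201] [-1.79998761e+02 -5.96653998e-02  9.89012889e+01] [ 0.13956845 -0.29845731 -1.35554313] 0.05124355404615505
hub_seat 0.76 [378.4, 137.4] 375.0 136.0 106.2309799194336 [0.61825436 0.05492904 0.075     ]
slide_knob 0.98 [381.4, 135.4] 376.98406982421875 137.53184509277344 105.61134338378906 [0.61985424 0.05413274 0.075     ]
[388.913833   202.79274432] [400.16025995  57.10746309]
```

View pics/w9c.png

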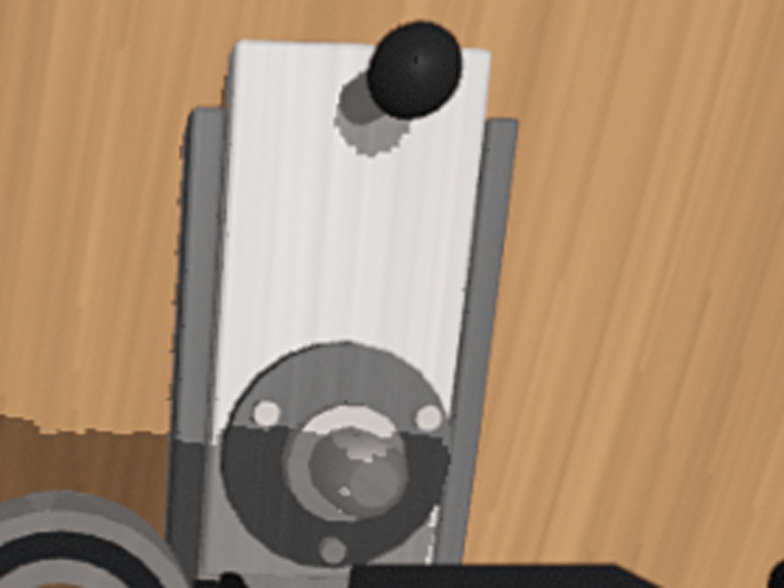

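The crop shows the knob at full-picture (408,55), the spigot end at (394,203), the shoulder at (384,195) and the flange at (380,192). The held ring is at lower left.

```bash
python3 - <<'E'
from h import *
o=env.get_obs();c=viewer.get_calibration('wrist');print(o['tool_pos'],c['position'])
def f(x,y):return (260+(x+.5)/2.8-.5,30+(y+.5)/2.8-.5)
for n,p,z in(('top',(375,485),.075),('shoulder',(346,463),.052),('flange',(335.5,454),.045),('knob',(414,70),.074)): print(n,f(*p),at_z(c,f(*p),z))
# refine flange + shoulder with ellipse fits on gray edges
im=cv2.imread('pics/w9.png');g=cv2.cvtColor(im,cv2.COLOR_BGR2GRAY)
h=cv2.HoughCircles(cv2.resize(g[110:235,330:440],None,fx=4,fy=4,interpolation=cv2.INTER_CUBIC),cv2.HOUGH_GRADIENT_ALT,1.5,10,param1=150,param2=.5,minRadius=40,maxRadius=200)
if h is not None:
    for q in h[0][:6]: print(q[:2]/4+[330,110],q[2]/4)
# held bearing fit: sizes
h=cv2.HoughCircles(cv2.resize(g[180:240,220:340],None,fx=4,fy=4,interpolation=cv2.INTER_CUBIC),cv2.HOUGH_GRADIENT_ALT,1.5,10,param1=150,param2=.3,minRadius=40,maxRadius=260)
if h is not None:
    for q in h[0][:6]:
        p=q[:2]/4+[220,180]; print('held',p,q[2]/4,rot(o['tool_rot']).T@(at_z(c,p,o['tool_pos'][2]+.048)-o['tool_pos']))
E
```

```text
[ 0.56253416 -0.01523223  0.1022345 ] [0.55273796 0.05025457 0.30089482]
top (393.6071428571429, 202.89285714285717) [0.64258268 0.00961465 0.075     ]
shoulder (383.25, 195.0357142857143) [0.6419186 0.0104749 0.052    ]
flange (379.5, 191.82142857142858) [0.64074239 0.01150074 0.045     ]
knob (407.53571428571433, 54.67857142857143) [0.6287073  0.10953621 0.074     ]
[382.875 197.   ] 45.162434
[382.875 197.   ] 22.745756
[382.875 197.   ] 20.192537
[350.25 196.25] 14.7149935
[382.875 197.   ] 13.705291
[402.375 219.875] 12.402333
held [316.    205.125] 21.52329 [ 0.02909948  0.01759726 -0.04798329]
```

>>> {"method": "apply_moves", "body": {"moves": [[0.02, 0.12, 0, 0, 0, 0, 0.4], [0.04, 0.25, 0, 0, 0, 0, 0.4], [0.06, 0.36, 0, 0, 0, 0, 0.4], [0.0635, 0.411, 0.05, 0, 0, 0, 0.4], [0.0635, 0.411, 0.12, 0, 0, 0, 0.4], [0.0635, 0.411, 0.2, 0, 0, 0, 0.4], [0.0635, 0.411, 0.24, 0, 0, 0, 0.4], [0.0635, 0.411, 0.24, 0, 0, 0, 0.4], [0.0635, 0.411, 0.24, 0, 0, 0, 0.4], [0.0635, 0.411, 0.24, 0, 0, 0, 0.4]]}}

```text
time_s: 12.6
tool_pos: [0.6423, 0.0081, 0.0551]
tool_rot: [179.9, -0.0, 98.7]
force: [-0.1, 0.5, -1.6]
grip_width: 0.0509
grasp_force: 25.0
```

```bash
python3 - <<'E'
from h import *
F=[]
for i in range(3):
    o=env.get_obs();im=snap('wrist','w10.png');F.append(np.r_[o['tool_pos'],o['force']])
print(np.mean(F,0).round(4),o['tool_rot'],o['grip_width'])
c=viewer.get_calibration('wrist')
print(proj(c,[.6417,.0105,.045]),proj(c,[.6417,.0105,.075]))
g=cv2.cvtColor(im,cv2.COLOR_RGB2GRAY)
E
```

```text
[ 0.6423  0.0081  0.0551  0.34   -0.387  -1.1621] [ 1.79907976e+02 -5.97011984e-03  9.87333566e+01] 0.051007747416821625
[279.5990014  222.89922372] [279.50819441 237.80266474]
```

```bash
python3 - <<'E'
from h import *
im=cv2.imread('pics/w10.png');g=cv2.cvtColor(im,cv2.COLOR_BGR2GRAY).astype(np.float32)
c=viewer.get_calibration('wrist');o=env.get_obs();print(o['tool_pos'])
H=np.array([.6417,.0105,.045])
# for world angles, sample radii on flange plane z=.045: print edge profile
for a in range(40,165,10):
    d=np.array([np.cos(np.radians(a)),np.sin(np.radians(a)),0])
    rs=np.arange(.024,.046,.001);v=[]
    for r in rs:
        p=proj(c,H+r*d);v.append(int(cv2.getRectSubPix(g,(1,1),(float(p[0]),float(p[1])))[0,0]))
    print(a,v)
E
```

```text
[0.64232808 0.00823946 0.05502221]
40 [87, 114, 119, 119, 120, 123, 114, 70, 58, 59, 86, 125, 129, 138, 177, 213, 173, 93, 75, 102, 115, 117]
50 [62, 62, 60, 62, 96, 117, 115, 115, 115, 112, 116, 216, 222, 219, 214, 212, 213, 214, 216, 215, 213, 204]
60 [61, 118, 117, 115, 116, 114, 115, 116, 115, 114, 94, 156, 222, 219, 218, 216, 215, 217, 219, 221, 222, 219]
70 [114, 117, 118, 119, 118, 118, 119, 120, 120, 119, 85, 176, 220, 215, 214, 214, 214, 216, 217, 219, 219, 219]
80 [117, 115, 115, 116, 116, 117, 116, 118, 119, 121, 96, 104, 217, 215, 213, 213, 213, 213, 214, 215, 216, 216]
90 [118, 119, 119, 119, 120, 121, 120, 120, 121, 122, 103, 93, 229, 221, 219, 219, 219, 219, 219, 219, 219, 219]
100 [115, 114, 114, 115, 115, 115, 114, 116, 116, 117, 75, 114, 220, 219, 218, 218, 218, 218, 218, 219, 219, 219]
110 [118, 119, 118, 118, 118, 118, 117, 118, 117, 119, 97, 89, 209, 214, 213, 213, 213, 213, 214, 215, 215, 216]
120 [114, 114, 115, 117, 116, 118, 118, 117, 118, 118, 78, 152, 225, 219, 218, 218, 219, 218, 219, 219, 220, 220]
130 [115, 118, 120, 119, 119, 118, 115, 116, 115, 115, 95, 198, 222, 218, 217, 216, 215, 215, 215, 216, 217, 218]
140 [65, 63, 58, 59, 61, 60, 61, 59, 60, 71, 98, 203, 220, 217, 216, 216, 215, 216, 216, 216, 216, 216]
150 [63, 74, 88, 93, 90, 75, 61, 61, 64, 60, 106, 135, 133, 133, 130, 130, 133, 157, 209, 151, 65, 83]
160 [112, 119, 119, 119, 118, 119, 111, 68, 61, 59, 98, 136, 136, 134, 116, 64, 50, 61, 64, 65, 64, 63]
```

The flange edge falls at 34 mm in every direction, so the hub is at (0.6417, 0.0105). I do the same check for the held ring.

```bash
python3 - <<'E'
from h import *
im=cv2.imread('pics/w10.png');g=cv2.cvtColor(im,cv2.COLOR_BGR2GRAY).astype(np.float32)
c=viewer.get_calibration('wrist');o=env.get_obs()
H=o['tool_pos']+[0,0,.0467];print(H)
for a in range(30,175,12):
    d=np.array([np.cos(np.radians(a)),np.sin(np.radians(a)),0]);v=[]
    for r in np.arange(.010,.033,.001):
        p=proj(c,H+r*d);v.append(int(cv2.getRectSubPix(g,(1,1),(float(p[0]),float(p[1])))[0,0]))
    print(a,v)
E
```

```text
[0.64232808 0.00823946 0.10172221]
30 [59, 62, 60, 115, 119, 119, 120, 85, 28, 33, 30, 29, 46, 117, 118, 119, 98, 27, 27, 24, 24, 23, 15]
42 [59, 60, 63, 115, 120, 119, 120, 78, 30, 30, 31, 28, 63, 121, 119, 119, 101, 62, 70, 111, 66, 53, 62]
54 [60, 65, 79, 119, 119, 119, 118, 59, 30, 31, 32, 28, 74, 121, 118, 119, 96, 89, 61, 60, 61, 62, 61]
66 [90, 92, 104, 123, 121, 122, 123, 50, 29, 30, 30, 28, 86, 123, 121, 122, 95, 92, 86, 58, 59, 74, 122]
78 [115, 117, 119, 122, 121, 122, 124, 42, 30, 32, 31, 28, 101, 118, 117, 114, 90, 95, 94, 72, 63, 61, 63]
90 [113, 114, 118, 119, 118, 119, 118, 38, 31, 32, 31, 28, 118, 118, 118, 116, 91, 96, 101, 114, 120, 95, 64]
102 [114, 114, 116, 118, 117, 118, 117, 30, 30, 31, 30, 31, 111, 121, 121, 115, 92, 92, 90, 108, 121, 112, 89]
114 [116, 116, 117, 118, 118, 119, 114, 30, 29, 30, 31, 35, 124, 121, 120, 113, 93, 94, 90, 118, 97, 61, 62]
126 [99, 104, 117, 119, 119, 121, 111, 30, 29, 30, 30, 37, 120, 120, 118, 109, 92, 94, 81, 59, 61, 59, 82]
138 [77, 89, 115, 121, 120, 120, 106, 29, 31, 31, 29, 38, 118, 116, 118, 111, 90, 84, 58, 62, 60, 62, 61]
150 [59, 57, 101, 121, 119, 120, 106, 30, 31, 30, 28, 36, 110, 119, 120, 115, 86, 62, 60, 59, 58, 82, 80]
162 [57, 58, 105, 121, 118, 121, 100, 27, 33, 29, 29, 30, 102, 119, 121, 119, 84, 37, 71, 52, 64, 63, 64]
174 [57, 75, 105, 120, 119, 120, 103, 30, 31, 31, 29, 28, 101, 118, 119, 117, 38, 23, 25, 26, 24, 23, 20]
```

>>> {"method": "apply_moves", "body": {"moves": [[0.013, -0.002, 0.0, 0, 0, 0, 0.4], [0.013, -0.002, 0.02, 0, 0, 0, 0.4], [0.013, -0.002, 0.05, 0, 0, 0, 0.4], [0.013, -0.002, 0.075, 0, 0, 0, 0.4], [0.013, -0.002, 0.09, 0, 0, 0, 0.4], [0.013, -0.002, 0.1, 0, 0, 0, 0.4], [0.013, -0.002, 0.1, 0, 0, 0, 0.4]]}}

```text
time_s: 13.45
tool_pos: [0.6407, 0.0107, 0.0337]
tool_rot: [-180.0, 0.0, 98.7]
force: [-0.9, -0.6, -1.7]
grip_width: 0.0508
grasp_force: 25.0
```

>>> {"method": "apply_moves", "body": {"moves": [[0, 0, 0.01, 0, 0, 0, 0.4], [0, 0, 0.02, 0, 0, 0, 0.4], [0, 0, 0.03, 0, 0, 0, 0.4], [0, 0, 0.04, 0, 0, 0, 0.4], [0, 0, 0.05, 0, 0, 0, 0.4], [0, 0, 0.06, 0, 0, 0, 0.4], [0, 0, 0.06, 0, 0, 0, 0.4]]}}

```text
time_s: 14.15
tool_pos: [0.6408, 0.0107, 0.0218]
tool_rot: [-180.0, -0.0, 98.7]
force: [0.7, -0.4, -1.5]
grip_width: 0.051
grasp_force: 25.0
```

Nothing catches. I lower it the last millimetres until the force shows that it sits.

>>> {"method": "apply_moves", "body": {"moves": [[0, 0, 0.003, 0, 0, 0, 0.4], [0, 0, 0.006, 0, 0, 0, 0.4], [0, 0, 0.009, 0, 0, 0, 0.4], [0, 0, 0.009, 0, 0, 0, 0.4]]}}

```text
time_s: 14.55
tool_pos: [0.641, 0.0108, 0.0203]
tool_rot: [180.0, -0.0, 98.7]
force: [0.4, -0.3, -2.3]
grip_width: 0.0515
grasp_force: 25.0
```

>>> {"method": "apply_moves", "body": {"moves": [[0, 0, 0.003, 0, 0, 0, 0.4], [0, 0, 0.006, 0, 0, 0, 0.4], [0, 0, 0.009, 0, 0, 0, 0.4], [0, 0, 0.009, 0, 0, 0, 0.4]]}}

```text
time_s: 14.95
tool_pos: [0.6411, 0.0108, 0.0202]
tool_rot: [180.0, -0.0, 98.7]
force: [-3.9, 1.1, 8.3]
grip_width: 0.0513
grasp_force: 25.0
```

It seats at the predicted height with 8 N. Now I release it and rise.

>>> {"method": "apply_moves", "body": {"moves": [[0, 0, -0.005, 0, 0, 0, 0.65], [0, 0, -0.005, 0, 0, 0, 0.9], [0, 0, -0.005, 0, 0, 0, 1], [0, 0, -0.005, 0, 0, 0, 1], [0, 0, -0.005, 0, 0, 0, 1], [0, 0, -0.005, 0, 0, 0, 1], [0, 0, -0.1, 0, 0, 0, 1], [0, 0, -0.25, 0, 0, 0, 1], [0, 0, -0.4, 0, 0, 0, 1], [0, 0, -0.5, 0, 0, 0, 1], [0, 0, -0.5, 0, 0, 0, 1], [0, 0, -0.5, 0, 0, 0, 1], [0, 0, -0.5, 0, 0, 0, 1]]}}

```text
time_s: 16.25
tool_pos: [0.64, 0.0109, 0.1169]
tool_rot: [-179.9, -0.0, 98.7]
force: [-0.5, -0.3, -0.9]
grip_width: 0.0869
grasp_force: 0.0
```

```bash
python3 - <<'E'
from h import *
o=env.get_obs();c=viewer.get_calibration('wrist');im=snap('wrist','w11.png');print(o['tool_pos'],o['tool_rot'],o['force'],o['grip_width'])
x,y=proj(c,[.6417,.0105,.067]);print(x,y);h=circ(im,x,y,12,45)
if h is not None:
    for q in h[0]: p=q[:2]/4+[int(x-45),int(y-45)];print(p,q[2]/4,at_z(c,p,.067))
for b in masks_of('wrist','slide_knob')[:3]:print(b['conf'],b['location'])
g=cv2.cvtColor(im,cv2.COLOR_RGB2GRAY).astype(np.float32)
k=proj(c,[.6287,.1095,.074]);print('knob px',k)
x0,y0=int(k[0]-35),max(0,int(k[1]-35));s=(g[y0:y0+70,x0:x0+70]<60).astype(np.uint8)
n,l,st,ce=cv2.connectedComponentsWithStats(s)
for i in range(1,n):
    if st[i,4]>100: p=ce[i]+[x0,y0];print(st[i],p,at_z(c,p,.074))
E
```

```text
[0.63995402 0.0108549  0.11693409] [-1.79858109e+02 -1.52177926e-02  9.87445206e+01] [-0.48225541 -0.25150811 -0.91807467] 0.0868717089420325
282.35059975258605 211.80441455665644
[283.5 211. ] 32.29665 [0.64251076 0.0113026  0.067     ]
[283.5 211. ] 26.562105 [0.64251076 0.0113026  0.067     ]
[283.5 211. ] 20.459005 [0.64251076 0.0113026  0.067     ]
0.77 [282.0, 134.8]
knob px [285.60635019  78.82883925]
[ 22  19  29  32 714] [285.68907563  77.77310924] [0.62864766 0.11021309 0.074     ]
```

The bearing sits concentric on the hub at (283,211), and the ball is at (286,78), which is (0.6287, 0.110). I go to the knob next.

>>> {"method": "apply_moves", "body": {"moves": [[0.12, 0.01, 0, 0, 0, 0, 1], [0.3, 0.019, 0, 0, 0, 0, 1], [0.45, 0.019, 0, 0, 0, 0, 1], [0.4985, 0.019, 0.05, 0, 0, 0, 1], [0.4985, 0.019, 0.15, 0, 0, 0, 1], [0.4985, 0.019, 0.28, 0, 0, 0, 1], [0.4985, 0.019, 0.38, 0, 0, 0, 1], [0.4985, 0.019, 0.42, 0, 0, 0, 1], [0.4985, 0.019, 0.445, 0, 0, 0, 1], [0.4985, 0.019, 0.445, 0, 0, 0, 1]]}}

```text
time_s: 17.35
tool_pos: [0.6295, 0.1092, 0.0291]
tool_rot: [-180.0, 0.0, 98.7]
force: [0.3, -0.1, 0.3]
grip_width: 0.0874
grasp_force: 0.0
```

>>> {"method": "apply_moves", "body": {"moves": [[0, 0, 0, 0, 0, 0, 0.1], [0, 0, 0, 0, 0, 0, 0.1], [0, 0, 0, 0, 0, 0, 0.1], [0, 0, 0, 0, 0, 0, 0.1], [0, 0, 0, 0, 0, 0, 0.1], [0, 0, 0, 0, 0, 0, 0.1], [0, 0, 0, 0, 0, 0, 0.1], [0, 0, 0, 0, 0, 0, 0.1], [0, 0, 0, 0, 0, 0, 0.1], [0, 0, 0, 0, 0, 0, 0.1], [0, 0, 0, 0, 0, 0, 0.1]], "grip_force": 20}}

```text
time_s: 18.45
tool_pos: [0.628, 0.1096, 0.0294]
tool_rot: [-179.8, -0.0, 98.7]
force: [-5.0, -1.8, 4.0]
grip_width: 0.0204
grasp_force: 20.0
```

>>> {"method": "apply_moves", "body": {"moves": [[-0.02, 0, 0, 0, 0, 0, 0.1], [-0.06, -0.001, 0, 0, 0, 0, 0.1], [-0.11, -0.002, 0, 0, 0, 0, 0.1], [-0.17, -0.003, 0, 0, 0, 0, 0.1], [-0.23, -0.004, 0, 0, 0, 0, 0.1], [-0.29, -0.005, 0, 0, 0, 0, 0.1], [-0.35, -0.006, 0, 0, 0, 0, 0.1], [-0.41, -0.007, 0, 0, 0, 0, 0.1], [-0.47, -0.008, 0, 0, 0, 0, 0.1], [-0.52, -0.009, 0, 0, 0, 0, 0.1], [-0.56, -0.01, 0, 0, 0, 0, 0.1], [-0.59, -0.01, 0, 0, 0, 0, 0.1], [-0.61, -0.01, 0, 0, 0, 0, 0.1], [-0.62, -0.01, 0, 0, 0, 0, 0.1], [-0.62, -0.01, 0, 0, 0, 0, 0.1]]}}

```text
time_s: 19.95
tool_pos: [0.6443, -0.0115, 0.0294]
tool_rot: [-179.8, -0.2, 98.8]
force: [-7.3, 1.5, 5.9]
grip_width: 0.0205
grasp_force: 20.0
```

>>> {"method": "apply_moves", "body": {"moves": [[-0.01, 0, 0, 0, 0, 0, 0.1], [-0.02, 0, 0, 0, 0, 0, 0.1], [-0.03, 0, 0, 0, 0, 0, 0.1], [-0.04, 0, 0, 0, 0, 0, 0.1], [-0.05, 0, 0, 0, 0, 0, 0.1], [-0.05, 0, 0, 0, 0, 0, 0.1]]}}

```text
time_s: 20.55
tool_pos: [0.6442, -0.0112, 0.0293]
tool_rot: [-179.6, -0.9, 99.1]
force: [-11.8, 15.6, 9.3]
grip_width: 0.0203
grasp_force: 20.0
```

Stopped at 122 mm with 15 N: either the slide is home (it may have started a little in) or the hand touches the head. I let go, back off along +y, and push with shut fingers from the knob's left side, which gives more room.

>>> {"method": "apply_moves", "body": {"moves": [[0.05, 0, 0, 0, 0, 0, 0.1], [0.05, 0, 0, 0, 0, 0, 0.6], [0.05, 0, 0, 0, 0, 0, 0.6], [0.05, 0, 0, 0, 0, 0, 0.6], [0.05, 0, 0, 0, 0, 0, 0.6], [0.1, 0, 0, 0, 0, 0, 0.6], [0.2, 0, 0, 0, 0, 0, 0.6], [0.3, 0, 0, 0, 0, 0, 0.6], [0.35, 0, 0, 0, 0, 0, 0.3], [0.35, 0, 0, 0, 0, 0, 0], [0.35, 0, 0, 0, 0, 0, 0], [0.35, 0, 0, 0, 0, 0, 0], [0.35, 0, 0, 0, 0, 0, 0]]}}

```text
time_s: 21.85
tool_pos: [0.6376, 0.0448, 0.0296]
tool_rot: [180.0, 0.0, 98.6]
force: [-0.1, -0.5, 0.1]
grip_width: 0.0202
grasp_force: 0.0
```

```bash
python3 - <<'E'
from h import *
ims=snap('scene','s12.png');imt=snap('top','t12.png')
o=env.get_obs();c=viewer.get_calibration('wrist');im=snap('wrist','w12.png');print(o['tool_pos'],o['tool_rot'],o['force'],o['grip_width'])
for n in('scene','top','wrist'):
  for t in('slide_knob','lever_knob','nose'):
    print(n,t,[(np.round(b['location']).tolist(),round(b['conf'],2)) for b in boxes_of(n,t)[:3]])
print(proj(c,[.6445,-.0112,.074]), [proj(viewer.get_calibration(n),[.6445,-.0112,.074]) for n in('scene','top')])
ct=viewer.get_calibration('top')
a=cv2.cvtColor(cv2.imread('pics/top0.png'),cv2.COLOR_BGR2HSV)
m=((a[...,1]<60)&(a[...,2]>130)).astype(np.uint8);m[:120]=0;m[205:]=0;m[:,:285]=0;m[:,325:]=0
n,l,st,ce=cv2.connectedComponentsWithStats(m)
for i in range(1,n):
    if st[i,4]>15: print(st[i],ce[i],at_z(ct,ce[i],.285))
yaw=np.radians(7.7);xp=np.array([np.cos(yaw),np.sin(yaw),0]);yp=np.array([-np.sin(yaw),np.cos(yaw),0])
h0=np.array([.6417,.0105,.052]);h=h0-.130*yp;print('ram if start 0',h,'top px',proj(ct,[*h[:2],.285]))
E
```

```text
[0.63751705 0.04528426 0.02960279] [1.79992539e+02 2.03160290e-02 9.86614764e+01] [-0.14122333  0.49062715  0.2973701 ] 0.012021124067614661
scene slide_knob [([232.0, 241.0], 0.61), ([290.0, 375.0], 0.55)]
scene lever_knob [([220.0, 178.0], 0.74)]
scene nose [([231.0, 232.0], 0.65)]
top slide_knob [([283.0, 179.0], 0.8)]
top lever_knob [([288.0, 179.0], 0.7), ([335.0, 175.0], 0.51)]
top nose []
wrist slide_knob [([280.0, 301.0], 0.59)]
wrist lever_knob []
wrist nose []
[277.1187085  350.82606914] [array([249.12663346, 258.16359454]), array([276.80235372, 175.36896068])]
[285 138   6   6  31] [287.29032258 140.29032258] [ 0.71639748 -0.04605126  0.285     ]
[303 155  10   9  79] [307.48101266 158.97468354] [ 0.65686178 -0.10997751  0.285     ]
[292 160   5  14  51] [294.03921569 166.80392157] [ 0.63126486 -0.06807647  0.285     ]
[320 161   5   6  25] [322.28 163.76] [ 0.64215631 -0.15641791  0.285     ]
[285 167   6  22 100] [286.87 178.31] [ 0.59440474 -0.0460806   0.285     ]
[300 171  17   5  55] [308.01818182 173.34545455] [ 0.61098121 -0.11188328  0.285     ]
[316 188   7   7  38] [319.28947368 191.15789474] [ 0.55509134 -0.14720976  0.285     ]
[291 191   7   7  35] [294.         194.17142857] [ 0.54465192 -0.06874779  0.285     ]
ram if start 0 [ 0.6591182  -0.11832782  0.052     ] top px [310.14670157 158.30667055]
```

The ram's top in the first top picture gives (0.657,-0.110), so the slide started about 8 mm in and 122 mm is home. I confirm with a push from the left.

>>> {"method": "apply_moves", "body": {"moves": [[0, 0, 0, 0, 0, 0, 0], [0, 0, 0, 0, 0, 0, 0], [-0.05, 0, 0, 0, 0, 0, 0], [-0.1, 0, 0, 0, 0, 0, 0], [-0.14, 0, 0, 0, 0, 0, 0], [-0.17, 0, 0, 0, 0, 0, 0], [-0.19, 0, 0, 0, 0, 0, 0], [-0.2, 0, 0, 0, 0, 0, 0], [-0.2, 0, 0, 0, 0, 0, 0], [-0.2, 0, 0, 0, 0, 0, 0]]}}

```text
time_s: 23.45
tool_pos: [0.6428, 0.0105, 0.0296]
tool_rot: [-180.0, -0.3, 98.9]
force: [-2.4, 5.5, 2.4]
grip_width: 0.0004
grasp_force: 2.9
```

>>> {"method": "apply_moves", "body": {"moves": [[-0.01, 0, 0, 0, 0, 0, 0], [-0.02, 0, 0, 0, 0, 0, 0], [-0.03, 0, 0, 0, 0, 0, 0], [-0.03, 0, 0, 0, 0, 0, 0], [-0.03, 0, 0, 0, 0, 0, 0]]}}

```text
time_s: 23.95
tool_pos: [0.6428, 0.0104, 0.0296]
tool_rot: [-179.9, -0.6, 99.0]
force: [-5.3, 13.5, 4.3]
grip_width: 0.0009
grasp_force: 6.9
```

The stop is solid, so the slide is home. Next is the lever: I back off, rise and check the wrist joint for the turn.

>>> {"method": "apply_moves", "body": {"moves": [[0.1, 0, 0, 0, 0, 0, 0], [0.2, 0, -0.1, 0, 0, 0, 0], [0.2, 0, -0.3, 0, 0, 0, 0.3], [0.2, 0, -0.5, 0, 0, 0, 0.6], [0.2, 0, -0.7, 0, 0, 0, 0.75], [0.2, 0, -0.9, 0, 0, 0, 0.75], [0.2, 0, -1, 0, 0, 0, 0.75], [0.2, 0, -1, 0, 0, 0, 0.75]]}}

```text
time_s: 24.75
tool_pos: [0.6405, 0.0399, 0.2339]
tool_rot: [179.6, 0.0, 98.7]
force: [-0.0, 0.3, -0.5]
grip_width: 0.0405
grasp_force: 0.0
```

```bash
python3 - <<'E'
from h import *
o=env.get_obs();print(o['qpos'].round(1),o['tool_pos'],o['tool_rot'])
c=viewer.get_calibration('wrist');im=snap('wrist','w13.png');x,y=proj(c,[.658,-.1104,.067]);print(x,y)
print(moves(np.array([.555,-.09,.35])-o['tool_pos']))
E
```

```text
[-25.6  16.7  25.   81.6  -7.1  82.9   8. ] [0.64053335 0.03989193 0.23386893] [1.79576943e+02 1.75380627e-02 9.87245844e+01]
275.0717450540568 301.6167168512099
[-0.57716926 -0.5192594  -0.58232519]
```

>>> {"method": "apply_moves", "body": {"moves": [[0, 0, -0.2, 0, 0, -0.09, 0.75], [-0.1, -0.15, -0.4, 0, 0, -0.18, 0.75], [-0.25, -0.3, -0.58, 0, 0, -0.27, 0.75], [-0.4, -0.45, -0.58, 0, 0, -0.36, 0.75], [-0.577, -0.519, -0.58, 0, 0, -0.45, 0.75], [-0.577, -0.519, -0.58, 0, 0, -0.52, 0.75], [-0.577, -0.519, -0.58, 0, 0, -0.52, 0.75], [-0.577, -0.519, -0.58, 0, 0, -0.52, 0.75]]}}

```text
time_s: 25.6
tool_pos: [0.553, -0.0884, 0.344]
tool_rot: [-179.9, -0.1, 143.4]
force: [0.0, 0.3, -0.4]
grip_width: 0.0652
grasp_force: 0.0
```

```bash
python3 - <<'E'
from h import *
o=env.get_obs();print(o['qpos'].round(1),o['tool_pos'],o['tool_rot'])
print(moves(np.array([.560,-.209,.35])-o['tool_pos']), np.radians(187.7-o['tool_rot'][2])/1.5)
E
```

```text
[-16.7   5.7  25.5  81.   -2.5  93.9  61.9] [ 0.55301848 -0.08837615  0.3440315 ] [-1.79947494e+02 -1.26720664e-01  1.43361782e+02]
[-0.38786119 -0.46315115 -0.03027598] 0.5158985869319507
```

>>> {"method": "apply_moves", "body": {"moves": [[-0.1, -0.12, -0.03, 0, 0, -0.09, 0.75], [-0.2, -0.24, -0.03, 0, 0, -0.18, 0.75], [-0.3, -0.36, -0.03, 0, 0, -0.27, 0.75], [-0.388, -0.463, -0.03, 0, 0, -0.36, 0.75], [-0.388, -0.463, -0.03, 0, 0, -0.45, 0.75], [-0.388, -0.463, -0.03, 0, 0, -0.516, 0.75], [-0.388, -0.463, -0.03, 0, 0, -0.516, 0.75], [-0.388, -0.463, -0.03, 0, 0, -0.516, 0.75]]}}

```text
time_s: 26.4
tool_pos: [0.5608, -0.2088, 0.3507]
tool_rot: [180.0, -0.1, -172.3]
force: [0.0, 0.4, 0.0]
grip_width: 0.0653
grasp_force: 0.0
```

```bash
python3 - <<'E'
from h import *
o=env.get_obs();c=viewer.get_calibration('wrist');im=snap('wrist','w14.png');print(o['qpos'].round(1),o['tool_pos'],o['tool_rot'])
for n,i in(('wrist',im),('scene',snap('scene','s14.png')),('top',snap('top','t14.png'))):
    a=cv2.cvtColor(i,cv2.COLOR_RGB2HSV);m=(((a[...,0]<6)|(a[...,0]>174))&(a[...,1]>170)&(a[...,2]>80)).astype(np.uint8)
    k,l,st,ce=cv2.connectedComponentsWithStats(m);cc=viewer.get_calibration(n)
    for j in range(1,k):
        if st[j,4]>25: print(n,st[j],ce[j],at_z(cc,ce[j],.315))
    print(proj(cc,[.56,-.209,.315]))
E
```

```text
[ -5.   11.2  27.9  74.9  -5.2  95.3 119.7] [ 0.56082819 -0.20883643  0.35068312] [ 1.79969243e+02 -7.09086888e-02 -1.72306113e+02]
wrist [ 262  197   41   41 1319] [281.64063685 216.90598939] [ 0.56142554 -0.2095046   0.315     ]
[282.54916127 215.2098354 ]
scene [238 133  10  11  82] [242.51219512 137.92682927] [ 0.55841909 -0.2098555   0.315     ]
scene [282 365  16  16 203] [289.38423645 372.8226601 ] [0.78706638 0.46478913 0.315     ]
[242.11395763 138.24196841]
top [  0  98  12  57 479] [  4.2776618  124.81628392] [0.76163889 0.88475566 0.315     ]
top [177 153  11  10  61] [182.55737705 158.39344262] [0.64815001 0.27755262 0.315     ]
[340.11487272 188.22936141]
```

The red ball shows at (282,217) in the wrist picture, at (0.561,-0.2095), straight under the hand. I descend and pinch it.

>>> {"method": "apply_moves", "body": {"moves": [[0, 0, 0.1, 0, 0, 0, 0.75], [0, 0, 0.2, 0, 0, 0, 0.75], [0, 0, 0.28, 0, 0, 0, 0.75], [0, 0, 0.34, 0, 0, 0, 0.75], [0, 0, 0.37, 0, 0, 0, 0.75], [0, 0, 0.37, 0, 0, 0, 0.75]]}}

```text
time_s: 27.15
tool_pos: [0.5601, -0.2098, 0.277]
tool_rot: [180.0, -0.1, -172.2]
force: [-0.1, -0.5, -0.1]
grip_width: 0.0655
grasp_force: 0.0
```

>>> {"method": "apply_moves", "body": {"moves": [[0, 0, 0, 0, 0, 0, 0.25], [0, 0, 0, 0, 0, 0, 0.25], [0, 0, 0, 0, 0, 0, 0.25], [0, 0, 0, 0, 0, 0, 0.25], [0, 0, 0, 0, 0, 0, 0.25], [0, 0, 0, 0, 0, 0, 0.25], [0, 0, 0, 0, 0, 0, 0.25]], "grip_force": 40}}

```text
time_s: 27.85
tool_pos: [0.5602, -0.2083, 0.2777]
tool_rot: [179.9, -0.0, -172.1]
force: [-2.2, 5.4, 3.2]
grip_width: 0.0298
grasp_force: 40.0
```

>>> {"method": "apply_moves", "body": {"moves": [[0.027, 0.0, 0.024, 0, 0, 0, 0.25], [0.0545, 0, 0.05, 0, 0, 0, 0.25], [0.08, 0, 0.077, 0, 0, 0, 0.25], [0.105, 0, 0.105, 0, 0, 0, 0.25], [0.128, 0, 0.134, 0, 0, 0, 0.25], [0.15, 0, 0.1635, 0, 0, 0, 0.25], [0.171, 0, 0.194, 0, 0, 0, 0.25], [0.19, 0, 0.226, 0, 0, 0, 0.25], [0.208, 0, 0.258, 0, 0, 0, 0.25], [0.224, 0, 0.292, 0, 0, 0, 0.25], [0.239, 0, 0.326, 0, 0, 0, 0.25], [0.2525, 0, 0.3605, 0, 0, 0, 0.25], [0.264, 0, 0.395, 0, 0, 0, 0.25], [0.2745, 0, 0.431, 0, 0, 0, 0.25], [0.2745, 0, 0.431, 0, 0, 0, 0.25]]}}

```text
time_s: 29.35
tool_pos: [0.5053, -0.2158, 0.191]
tool_rot: [179.8, -0.1, -172.2]
force: [-3.6, 5.3, 6.7]
grip_width: 0.0299
grasp_force: 40.0
```

>>> {"method": "apply_moves", "body": {"moves": [[0.006, 0, 0.025, 0, 0, 0, 0.25], [0.011, 0, 0.05, 0, 0, 0, 0.25], [0.016, 0, 0.075, 0, 0, 0, 0.25], [0.02, 0, 0.1, 0, 0, 0, 0.25], [0.023, 0, 0.125, 0, 0, 0, 0.25], [0.026, 0, 0.15, 0, 0, 0, 0.25], [0.028, 0, 0.175, 0, 0, 0, 0.25], [0.029, 0, 0.2, 0, 0, 0, 0.25], [0.029, 0, 0.225, 0, 0, 0, 0.25], [0.029, 0, 0.225, 0, 0, 0, 0.25], [0.029, 0, 0.225, 0, 0, 0, 0.25], [0.029, 0, 0.225, 0, 0, 0, 0.25], [0.029, 0, 0.225, 0, 0, 0, 0.25]]}}

```text
time_s: 30.65
tool_pos: [0.5003, -0.2165, 0.1485]
tool_rot: [179.8, 0.0, -172.2]
force: [-6.0, 7.9, 14.9]
grip_width: 0.0294
grasp_force: 40.0
```

```bash
python3 - <<'E'
from h import *
for i in range(3):
    im=snap('wrist','w15.png');o=env.get_obs();print(o['tool_pos'],o['force'],o['grip_width'],o['grasp_force'])
for n,i in(('wrist',im),('scene',snap('scene','s15.png'))):
    a=cv2.cvtColor(i,cv2.COLOR_RGB2HSV);m=(((a[...,0]<6)|(a[...,0]>174))&(a[...,1]>170)&(a[...,2]>60)).astype(np.uint8)
    k,l,st,ce=cv2.connectedComponentsWithStats(m);cc=viewer.get_calibration(n)
    for j in range(1,k):
        if st[j,4]>15: print(n,st[j],ce[j],at_z(cc,ce[j],.185))
    print(proj(cc,[.5005,-.2175,.185]))
E
```

```text
[ 0.50024858 -0.21649149  0.14852205] [-5.8805839   7.33775918 13.77102466] 0.029692347732362782 40.00378489494324
[ 0.500237   -0.21648652  0.14850423] [-6.30927336  7.42012789 13.71848985] 0.02936860584940896 40.003788471221924
[ 0.50023266 -0.21649589  0.14852723] [-6.26630493  8.32644753 14.50519713] 0.02991333266428993 40.00380456447601
wrist [ 253  226   58   32 1482] [281.18690958 243.75708502] [ 0.49538544 -0.21785853  0.185     ]
[280.55524412 252.60978662]
scene [258 163   5  10  32] [260.6875 167.    ] [ 0.49945832 -0.22546258  0.185     ]
scene [282 365  16  16 203] [289.37931034 372.81773399] [0.74868945 0.39851257 0.185     ]
[261.59286553 168.56917525]
```

The lever is level (ball at z about 0.186, aimed 0.185) and still, with 14 N of load on the hand, so the nose is pressing. I hand the job in.

```bash
python3 -c "
from cell import env
print(env.sign_off())"
```

```text
the job is handed in; nothing more can be done
None
```

The job is handed in: the top bearing is seated on the hub, the slide is home against its stop and the robot is holding the lever level, but `env.sign_off()` returned no verdict, so I don't know the judged result.

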